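Tip the gearbox shell into its taped frame

TASK

The gearbox shell is standing on end across one short side of the taped frame on the pit table. With your fingertips, gently tip it over towards the middle of the frame, so that it comes to rest flat on its broad face, lengthwise and wholly inside the tape outline; do not squeeze it or lift it, and leave the other parts where they are.

Things in the scene. Friction and masses are not known exactly. Their poses are not given: they have to be found in the camera images.
- shell: yellow plastic gearbox shell standing on end, loose, 0.1-0.2 kg, 115 mm tall. x: thickness, 42 mm, flat broad faces at +-21 mm. y: width, 62 mm (50 mm above z = 78), with a 6 mm high, 28 mm round boss on each narrow side 30 mm up. z: along its length, up at the start. Origin: centre of the end it stands on. Tipped over a broad face's bottom edge it falls past 20 degrees and lands in the frame.
- shell_top (a point): centre of the other (upper) end of the gearbox shell, 115 mm along the shell's z axis from shell
- frame: rectangle of cream paper masking tape flat on the oak table, 184 x 154 mm outside, 160 x 130 mm inside (tape 12 mm wide). Origin: its middle, at table height. x: along the 184 mm length; the shell stands across the short side at the -x end, within 0.1 rad of square, and must fall towards +x. The frame may lie at any angle.
- rim: polished aluminium wheel rim, 54 mm across, 30 mm high, standing loose beside one long side of the frame; origin centre of its underside. Leave alone.
- gear: white nylon idler gear lying flat, 48 mm across, 16 mm high, loose beside the other long side of the frame; origin centre of its underside. Leave alone.
- bumper: red plastic front bumper lying loose beyond the frame's far short side, about 140 mm wide, 55 mm deep and 18 mm high; origin centre of the underside of its bar. Leave alone.
Not all that is in view belongs to the job. What is shaped like the shell but purple is not meant.

How it is judged (in metres and radians):
At the end, for the whole second after the job is handed in: The shell lies at rest flat on a broad face on the table (within 0.15 rad), its length within 0.35 rad of the frame's length and both its ends and its sides within the outer edges of the tape; rim, gear and bumper within 15 mm of where they began ((angle between shell's own x axis and vertical below 0.15 rad or angle between shell's own x axis and vertical above 2.99 rad) and x of shell in the frame of frame between -0.092 and 0.092 m and y of shell in the frame of frame between -0.04 and 0.04 m and height (world z) of shell between 0.012 and 0.03 m and x of shell_top in the frame of frame between -0.092 and 0.092 m and y of shell_top in the frame of frame between -0.04 and 0.04 m and height (world z) of shell_top between 0.012 and 0.03 m and angle between the z axis of shell and the x axis of frame, either way round below 0.35 rad and linear speed of shell below 0.02 m/s and angular speed of shell below 0.2 rad/s and distance of each of rim, gear, bumper from where it was at the start of the episode below 0.015 m); the robot touches nothing.
It fails at once if the shell is lifted off the table (height (world z) of shell above 0.035 m or (height (world z) of shell above 0.012 m and angle between shell's own z axis and vertical below 0.3 rad)).
It fails at once if the shell is squeezed or struck hard (over 20 N from the fingers) (contact force between the fingers and shell above 20 N).
It fails at once if the rim, gear or bumper is moved by more than 15 mm (distance of any of rim, gear, bumper from where it was at the start of the episode above 0.015 m).
It also fails if it takes over 29 s, if anything falls off the work surface, if the arm or the gripper's body presses on something with over 40 N, if the wrist force passes 120 N, or if a joint passes its speed limit or range.

ROBOT

A 6-joint arm with a two-finger parallel gripper is mounted at the origin on the work surface. World frame = base frame: x ahead of the robot, y to its left, z up, the work surface at z = 0. Lengths are in m, angles in degrees, forces in N, time in s.
With the tool pointing down it reaches from about 0.35 to 0.975 m from the base axis. Payload 4.9 kg.
Tool frame: the origin (TCP) lies midway between the tips of the shut fingers; the grasp point (between the pads) lies behind it (manip.hold_point_z is the z of the grasp point in the tool frame, in m); z points along the fingers, y is the direction in which the jaws open and shut (so a half turn about z gives the same grasp; the last joint's range is limited). The gripper opens to 85 mm and grips with 20 to 120 N. Pads are 22 mm wide; open, the fingers measure 114 mm over their backs; the gripper's body (76 mm by 85 mm) begins 54 mm behind the grasp point. The pads swing forward as they close: fully open they stand 13 mm farther back than shut.
Start: joints at [-82.277, 3.019, 92.412, -0, 84.569, -6.818], TCP at [0.157, -0.605, 0.231] pointing down, gripper open.
Joint ranges: [-172.51, 172.51], [-57.92, 126.97], [3.15, 148.05], [-58.71, 238.71], [5.1, 150.11], [-179.66, 179.66]. Speed limits (degrees/s): [147.25, 147.25, 180, 180, 180, 180].

INTERFACE

Orientations are given as a 3x3 rotation matrix whose columns are the frame's x, y, z axes.
In Python, from workcell import manip gives the robot as it stands. The module is installed in compiled form; this text tells all that it offers.
- The arm moves only by the tool arm_command, never from a script. Its argument "commands" is a list of rows, each a list of 2 entries, a list of its own where there are three numbers: the shift along the tool's x, y, z in m, then the turn about the tool's z in degrees. In form: [[[x, y, z], twist], ...]. A call has 1 to 12 rows; each row shifts and turns the commanded pose from where the row before left it, along the tool's axes as they then stand; what a row does not reach is not made up. A row lasts 1/8 s, in which the tool goes at most 62.5 mm and 10.7 degrees, less where a joint would pass 70% of its speed; a pose out of reach is approached as far as the arm can. A call is refused whole if a number of a shift passes 0.0625 or a number of a turn 10.7, either way. A call with a gripper value outside its range is refused whole. "jaw" is the gripper command: -1 is shut, 1 is fully open, values between are in proportion, set as the call begins (left out, the last holds). The fingers move at their own pace and stop on an object; "newtons" is the grip in N (left out, the last holds). Time passes only in rows, so rows that do not move let the fingers close. It gives the time, the measured TCP pose, the force and the opening at its end, in the units of the state.
- manip.get_obs(): the state, without advancing time (a new reading comes with each control period).
- manip.get_image(name): name is "side" or "top"; returns a dict with "color" (400x640x3 uint8, red, green, blue), "vfov" (degrees; the focal length in pixels is half the picture's height over the tangent of half this angle, whatever the lens; pixels are square), "cx", "cy" (the principal point, pixels), "k1" (the pictures are not rectified: a ray, as slopes to the right and down, at radius r is drawn at 1 + k1 r^2 times it, then the intrinsics apply), "eye" and "rotation" of the camera in the world. Camera axes: x right, y down, z forward; pixel columns grow to the right and rows downward; lengths in m; the calibration is good to about 2 mm. A picture is of the moment at which its call begins. There is no depth.
- manip.close_job(): hands the job in, once; it reports no verdict.
The state is a dict: "time": time; "joint_pos": joint angles; "dq": joint speeds; "joint_efforts": joint torques, N m; "tcp_pos": TCP position; "orientation": TCP orientation; "wrist_force": force on the tool from outside, world axes, zero at the start; "ft_torque": the same for the moment, N m; "opening": opening from 0.0 (shut) to 1.0 (fully open).
Only numpy, scipy, OpenCV 4.12 (cv2) and the standard library are available. Lean on these libraries where they do the work, as an engineer would, in place of code of your own. Each camera call takes 0.05 s, during which the arm holds its last target.

## Working session

There is one attempt and no reset: what is moved stays moved. The work goes in short steps, Python scripts to look and compute and a tool call to move; the robot and the scene stay as the last step left them, time stands still between calls to the robot, and variables do not carry over. Pictures are saved under pics/ and viewed, and the job is handed in when it is done.

Besides the shell and the picture viewer there is one more tool, called after "Emit:" as a command line: name --argument value ..., lists and objects as JSON in quotes. arm_command: Moves the arm, as the interface text tells. Its arguments: {"type":"object","properties":{"commands":{"type":"array","items":{"type":"array"}},"jaw":{"type":"number"},"newtons":{"type":"number"}},"required":["commands"]}

```bash
mkdir -p pics; cat > h.py <<'E'
import numpy as np,cv2,pickle
def grab(n,tag):
    from workcell import manip
    d=manip.get_image(n); pickle.dump(d,open(f'pics/{tag}.pkl','wb'))
    cv2.imwrite(f'pics/{tag}.png',d['color'][:,:,::-1]); return d
def load(tag): return pickle.load(open(f'pics/{tag}.pkl','rb'))
def K(d):
    f=200/np.tan(np.radians(d['vfov'])/2); return f
def ray(d,u,v):
    f=K(d); xd=np.array([(u-d['cx'])/f,(v-d['cy'])/f]); x=xd.copy()
    for _ in range(50): x=xd/(1+d['k1']*(x@x))
    r=np.array(d['rotation'])@np.array([x[0],x[1],1]); return np.array(d['eye']),r/np.linalg.norm(r)
def onz(d,u,v,z=0):
    e,r=ray(d,u,v); return e+r*(z-e[2])/r[2]
def proj(d,P):
    p=np.array(d['rotation']).T@(np.array(P)-np.array(d['eye'])); x=p[:2]/p[2]
    return K(d)*x*(1+d['k1']*(x@x))+[d['cx'],d['cy']]
def tri(obs):
    A=np.zeros((3,3));b=np.zeros(3)
    for d,u,v in obs:
        e,r=ray(d,u,v);M=np.eye(3)-np.outer(r,r);A+=M;b+=M@e
    P=np.linalg.solve(A,b); return P,[proj(d,P)-[u,v] for d,u,v in obs]
E
python3 - <<'E'
from h import *
from workcell import manip
for n in('side','top'):
    d=grab(n,n+'0'); print({k:v for k,v in d.items() if k!='color'})
print(manip.get_obs(), manip.hold_point_z)
E
```

```text
{'vfov': 46.80344472600286, 'cx': 320.99311804716467, 'cy': 194.57480477095942, 'k1': 0.02688897015194305, 'eye': array([ 0.40866916, -0.49880521,  0.72597878]), 'rotation': array([[ 0.96214406, -0.20575528,  0.17872766],
       [-0.27252042, -0.73445038,  0.62154265],
       [ 0.00338091, -0.6467205 , -0.76271958]])}
{'vfov': 43.11202840420483, 'cx': 314.49461825008245, 'cy': 203.2857421417168, 'k1': -0.059187601437056946, 'eye': array([0.38159762, 0.0289694 , 0.86944156]), 'rotation': array([[ 0.02251086, -0.98105622,  0.1924109 ],
       [-0.99951143, -0.02625901, -0.01695177],
       [ 0.02168316, -0.1919353 , -0.98116802]])}
{'time': 0.1, 'joint_pos': array([-8.22777196e+01,  3.05464478e+00,  9.24839817e+01,  8.95693768e-04,
        8.45684772e+01, -6.81779374e+00]), 'dq': array([ 0.01773111, -0.00738904, -0.06354742,  0.00211512,  0.09111693,
        0.05548522]), 'joint_efforts': array([-3.25058090e-05, -3.94903135e+01, -3.71362281e+01, -9.03575506e-05,
        3.91333466e-03, -1.38245281e-05]), 'tcp_pos': array([ 0.15684384, -0.60442176,  0.23017585]), 'orientation': array([[ 9.67972684e-01,  2.51055426e-01, -2.35760666e-04],
       [ 2.51055424e-01, -9.67970937e-01,  1.85444909e-03],
       [ 2.37360033e-04, -1.85424506e-03, -9.99998253e-01]]), 'wrist_force': array([-0.68471821, -0.98913191,  0.52063238]), 'ft_torque': array([-0.0340247 , -0.03860651, -0.0262263 ]), 'opening': 1.0000101891291209} -0.0187
```

View pics/side0.png

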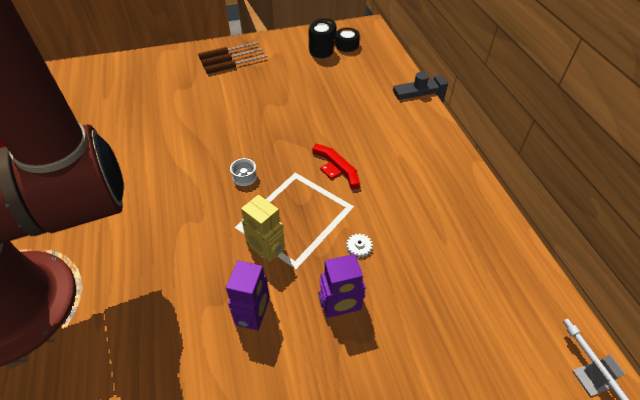

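View pics/top0.png

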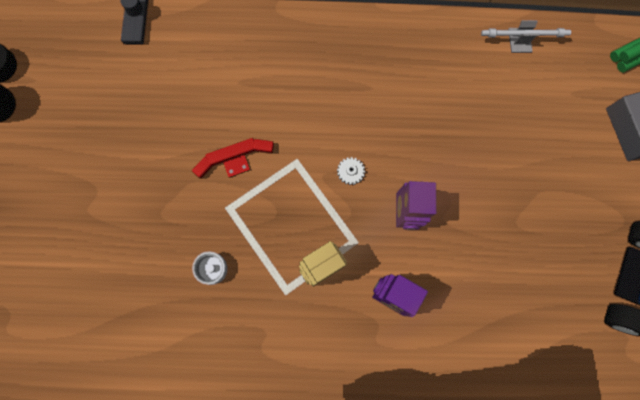

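The side view shows the yellow shell at about (262,228), purple decoys at (248,295) and (342,285), and the frame with its far short side by the bumper. In the top view, yellow is at (322,262) and purple at (416,203) and (400,294). The yellow one stands on the tape, so it fits the description. I'll enlarge both views to confirm and pick pixels.

```bash
python3 - <<'E'
from h import *
a=load('side0')['color'][150:350,200:400,::-1]; cv2.imwrite('pics/s0c.png',cv2.resize(a,(600,600),interpolation=cv2.INTER_CUBIC)) #x3... 
a=load('top0')['color'][140:320,190:440,::-1]; cv2.imwrite('pics/t0c.png',cv2.resize(a,(750,540),interpolation=cv2.INTER_CUBIC))
E
```

```text
(no output)
```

View pics/s0c.png

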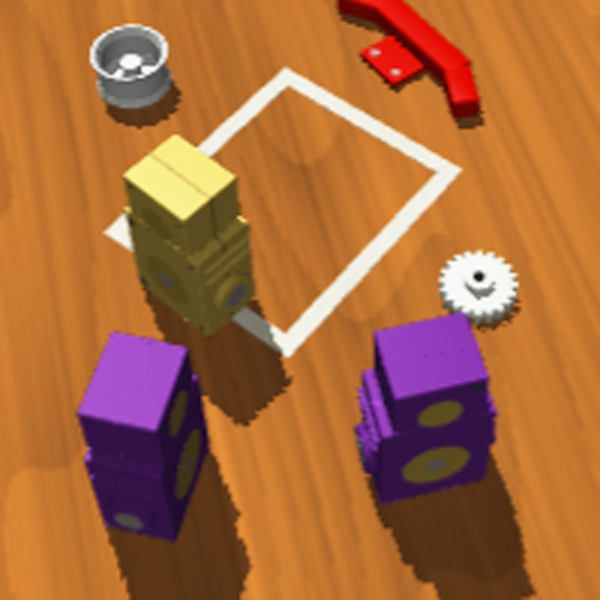

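View pics/t0c.png

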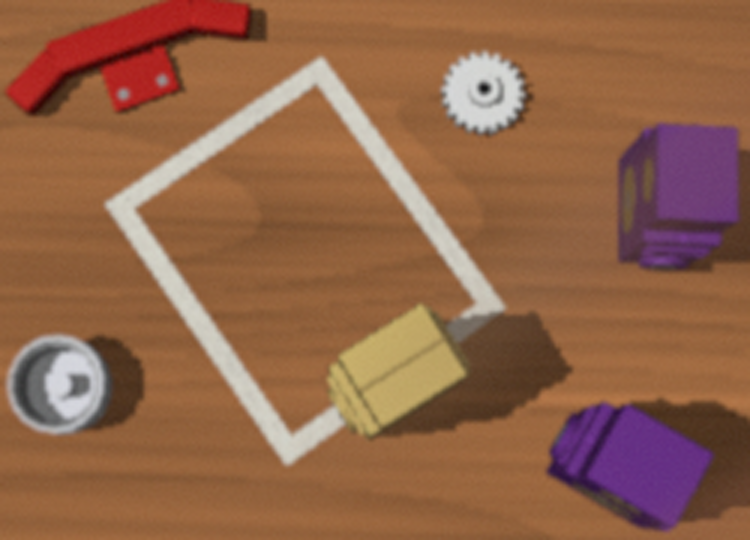

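```bash
python3 - <<'E'
from h import *
np.set_printoptions(precision=4,suppress=True)
s=load('side0');t=load('top0')
T=lambda x,y:(t,190+(x+.5)/3-.5,140+(y+.5)/3-.5)
S=lambda x,y:(s,200+(x+.5)/3-.5,150+(y+.5)/3-.5)
fr={'B':(T(106,205),S(286,67)),'A':(T(320,57),S(462,171)),'D':(T(506,306),S(287,357)),'C':(T(289,466),S(104,232))}
for k,o in fr.items(): print(k,tri(o)[0],[onz(*q)[:2] for q in o])
G=[np.mean([onz(*q)[:2] for q in fr[k]],0) for k in 'BADC']
B,A,D,C=G; c=np.mean(G,0); ax=((A+B)-(C+D))/2; print('len',np.linalg.norm(ax),'wid',np.linalg.norm(((A+D)-(B+C))/2)); th=np.arctan2(ax[1],ax[0]); print('c',c,'th',np.degrees(th))
tf={'gearside far':(T(427,304),S(240,178)),'gearback':(T(467,372),S(183,221)),'rimfront':(T(338,355),S(177,134)),'rimback':(T(376,436),S(124,177))}
R=np.array([[np.cos(th),-np.sin(th)],[np.sin(th),np.cos(th)]])
for k,o in tf.items():
    P,r=tri(o); print(k,P,np.round(r,1).tolist(),'frame',R.T@(P[:2]-c), [R.T@(onz(*q,.115)[:2]-c) for q in o])
for n,o in {'purp1 side':[S(123,333),S(188,348),S(152,430),S(79,413)],'purp2 side':[S(375,332),S(466,315),S(487,378),S(393,404)]}.items():
    for q in o: p=onz(*q,.115)[:2]; print(n,p,R.T@(p-c))
E
```

```text
B [ 0.5412  0.17   -0.0013] [array([0.5395, 0.1698]), array([0.5424, 0.169 ])]
A [ 0.6344  0.0482 -0.0054] [array([0.6322, 0.0481]), array([0.6335, 0.0443])]
D [ 0.4864 -0.0635 -0.0008] [array([ 0.4865, -0.0634]), array([ 0.4861, -0.064 ])]
C [0.3936 0.0586 0.0002] [array([0.3927, 0.0586]), array([0.3944, 0.0588])]
len 0.1837455942327841 wid 0.1536087043649238
c [0.5134 0.0527] th 36.88745705986273
gearside far [ 0.4745 -0.0117  0.1133] [[0.0, -1.1], [-0.9, 0.3]] frame [-0.0697 -0.0281] [array([-0.0711, -0.0269]), array([-0.0692, -0.0299])]
gearback [ 0.4395 -0.0322  0.1128] [[-0.0, -0.0], [-0.0, 0.0]] frame [-0.1101 -0.0235] [array([-0.1101, -0.0232]), array([-0.1111, -0.0247])]
rimfront [0.4474 0.0322 0.1109] [[0.0, -0.6], [-0.5, 0.1]] frame [-0.0651  0.0233] [array([-0.0661,  0.024 ]), array([-0.0666,  0.0201])]
rimback [0.4103 0.0123 0.1065] [[-0.0, -2.1], [-1.8, 0.5]] frame [-0.1067  0.0296] [array([-0.1094,  0.0318]), array([-0.1083,  0.0223])]
purp1 side [ 0.3961 -0.0961] [-0.1832 -0.0486]
purp1 side [ 0.4265 -0.114 ] [-0.1696 -0.0811]
purp1 side [ 0.4006 -0.1549] [-0.2148 -0.0983]
purp1 side [ 0.3677 -0.1359] [-0.2297 -0.0634]
purp2 side [ 0.521  -0.1307] [-0.104  -0.1512]
purp2 side [ 0.5694 -0.1336] [-0.067  -0.1826]
purp2 side [ 0.5677 -0.1719] [-0.0913 -0.2122]
purp2 side [ 0.518  -0.1732] [-0.1319 -0.1834]
```

The crop confirms the target: the yellow shell stands on the tape's -x side. The frame measures 184x154 mm and the shell's top about 0.112 m, both matching the text. The shell centre is near world (0.4426, 0.000) and its facing is about 32.4°. I'll approach behind it at height, with the fingers shut.

Emit:
arm_command --commands '[[[0.031,-0.041,0],0],[[0.031,-0.041,0],0],[[0.031,-0.041,0],0],[[0.031,-0.041,0],0],[[0.031,-0.041,0],0],[[0.031,-0.041,0],0],[[0.031,-0.041,0],0],[[0.031,-0.041,0],0],[[0.031,-0.041,0],0],[[0.031,-0.041,0],0],[[0.031,-0.041,0],0],[[0.028,-0.041,0],0]]' --jaw -1 --newtons 20

```text
time: 1.6
tcp_pos: [0.3907, -0.0343, 0.231]
orientation: [[0.968, 0.251, 0.0], [0.251, -0.968, -0.0], [0.0, 0.0, -1.0]]
wrist_force: [0.7, -0.4, -0.5]
opening: -0.001
```

Emit:
arm_command --commands '[[[0,0,0],-9],[[0,0,0],-9],[[0,0,0],0],[[0,0,0],0]]'

```text
time: 2.1
tcp_pos: [0.3904, -0.0362, 0.2311]
orientation: [[0.844, 0.536, -0.0], [0.536, -0.844, 0.0], [-0.0, -0.0, -1.0]]
wrist_force: [0.1, -0.8, 0.5]
opening: 0.002
```

```bash
python3 - <<'E'
from h import *
from workcell import manip
np.set_printoptions(precision=4,suppress=True)
grab('side','side1');grab('top','top1');o=manip.get_obs();print(o['time'],o['tcp_pos'],o['orientation'],o['wrist_force'],o['opening'])
d=o['orientation'].T@(np.array([.3903,-.0337,.097])-o['tcp_pos']);print(d)
a=np.hstack([load('side1')['color'][50:350,100:400,::-1],load('top1')['color'][50:350,190:490,::-1]]);cv2.imwrite('pics/m1.png',a)
E
```

```text
2.2 [ 0.3905 -0.0363  0.2312] [[ 0.844   0.5363 -0.0001]
 [ 0.5363 -0.844   0.    ]
 [-0.0001 -0.0001 -1.    ]] [ 0.1499  0.2312 -0.082 ] 0.0002877327866549594
[ 0.0012 -0.0022  0.1342]
```

View pics/m1.png

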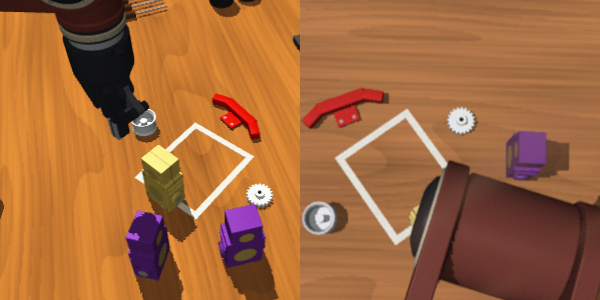

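The gripper is above and behind the shell (gripper at (125,120), shell at (162,165) in the left half), with everything clear. Next I descend.

Emit:
arm_command --commands '[[[0,-0.002,0.03],0],[[0,0,0.035],0],[[0,0,0.035],0],[[0,0,0.034],0],[[0,0,0],0],[[0,0,0],0]]'

```text
time: 2.95
tcp_pos: [0.3903, -0.0347, 0.0987]
orientation: [[0.843, 0.537, 0.002], [0.537, -0.843, -0.0], [0.001, 0.001, -1.0]]
wrist_force: [0.4, 0.3, 0.6]
opening: 0.001
```

```bash
python3 - <<'E'
from h import *
grab('side','side2')
a=load('side2')['color'][130:330,150:350,::-1];cv2.imwrite('pics/m2.png',cv2.resize(a,(600,600),interpolation=cv2.INTER_CUBIC))
E
```

```text
(no output)
```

View pics/m2.png

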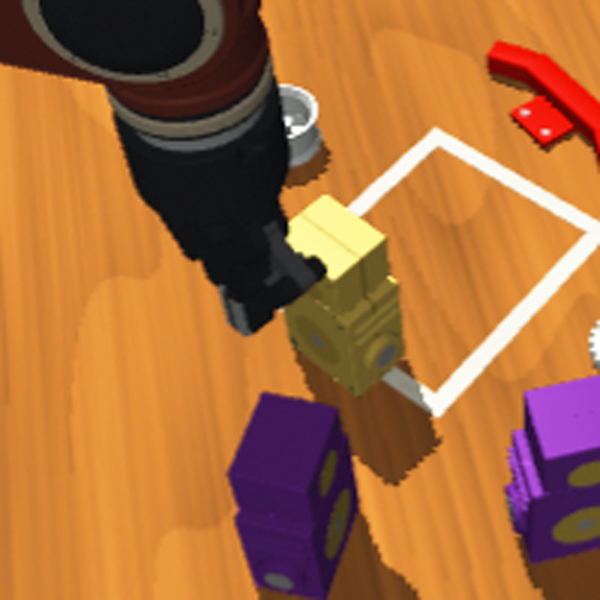

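The fingertips are behind the back face at (270,300) in the crop, about 30 mm clear. I'll push slowly along tool x.

Emit:
arm_command --commands '[[[0.005,0,0],0],[[0.005,0,0],0],[[0.005,0,0],0],[[0.005,0,0],0],[[0.005,0,0],0],[[0.004,0,0],0],[[0.004,0,0],0],[[0.004,0,0],0],[[0.004,0,0],0],[[0.004,0,0],0]]'

```text
time: 4.25
tcp_pos: [0.4277, -0.01, 0.0973]
orientation: [[0.843, 0.538, 0.0], [0.538, -0.843, 0.0], [0.0, 0.0, -1.0]]
wrist_force: [0.0, 0.2, 0.4]
opening: -0.005
```

```bash
python3 - <<'E'
from h import *
grab('side','side3')
a=load('side3')['color'][130:330,150:350,::-1];cv2.imwrite('pics/m3.png',cv2.resize(a,(600,600),interpolation=cv2.INTER_CUBIC))
E
```

```text
(no output)
```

View pics/m3.png

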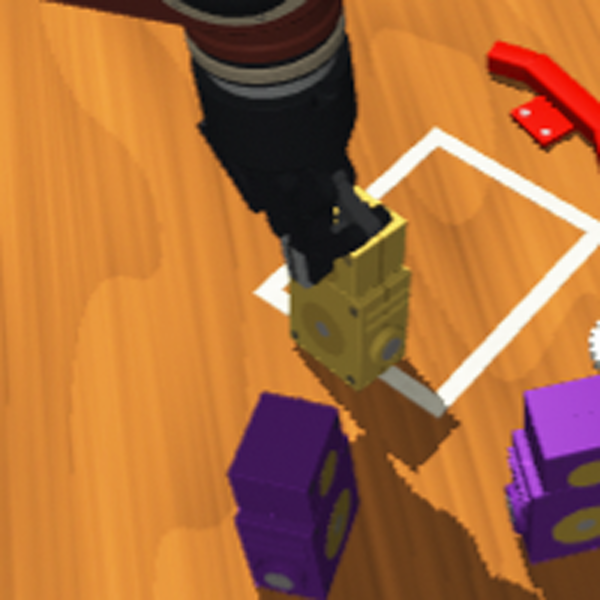

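The shell is tilting: its top has moved toward (380,220) and its base stayed near (355,385). I'll keep going.

Emit:
arm_command --commands '[[[0.004,0,0],0],[[0.004,0,0],0],[[0.004,0,0],0],[[0.004,0,0],0],[[0.004,0,0],0],[[0.003,0,0],0]]'

```text
time: 5.05
tcp_pos: [0.447, 0.0024, 0.0973]
orientation: [[0.843, 0.538, -0.0], [0.538, -0.843, 0.0], [-0.0, -0.0, -1.0]]
wrist_force: [0.3, -0.6, 1.1]
opening: -0.004
```

```bash
python3 - <<'E'
from h import *
grab('side','side4')
a=load('side4')['color'][130:330,150:350,::-1];cv2.imwrite('pics/m4.png',cv2.resize(a,(600,600),interpolation=cv2.INTER_CUBIC))
E
```

```text
(no output)
```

View pics/m4.png

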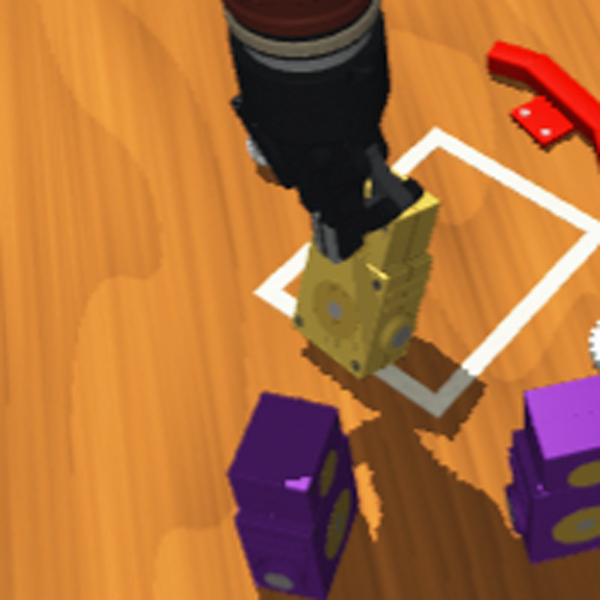

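The tilt is now about 18–20°, close to the balance point.

Emit:
arm_command --commands '[[[0.004,0,0],0],[[0.004,0,0],0],[[0.004,0,0],0],[[0.003,0,0],0],[[0,0,0],0],[[0,0,0],0]]'

```text
time: 5.85
tcp_pos: [0.4594, 0.0103, 0.0973]
orientation: [[0.843, 0.538, -0.0], [0.538, -0.843, -0.0], [-0.0, -0.0, -1.0]]
wrist_force: [0.5, -0.0, 0.6]
opening: 0.0
```

```bash
python3 - <<'E'
from h import *
grab('side','side5')
a=load('side5')['color'][130:330,150:350,::-1];cv2.imwrite('pics/m5.png',cv2.resize(a,(600,600),interpolation=cv2.INTER_CUBIC))
E
```

```text
(no output)
```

View pics/m5.png

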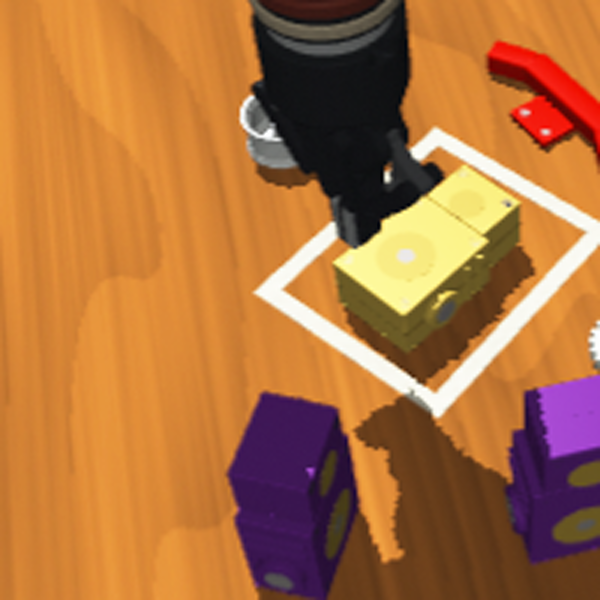

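The shell has fallen flat inside the tape, with its near end at (340,270)–(405,345) in the crop. I'll withdraw up and back, then check.

Emit:
arm_command --commands '[[[0,0,-0.03],0],[[0,0,-0.05],0],[[0,0,-0.05],0],[[0,0.05,0],0],[[0,0.05,0],0],[[0,0.05,0],0],[[0,0.05,0],0],[[0,0.05,0],0],[[0,0.04,0],0],[[0,0.03,0],0],[[0,0,0],0],[[0,0,0],0]]'

```text
time: 7.4
tcp_pos: [0.6313, -0.259, 0.227]
orientation: [[0.843, 0.538, -0.001], [0.538, -0.843, 0.001], [-0.0, -0.001, -1.0]]
wrist_force: [-1.4, 0.5, 0.5]
opening: 0.001
```

```bash
python3 - <<'E'
from h import *
grab('side','side6');grab('top','top6')
a=load('side6')['color'][130:330,180:380,::-1];b=load('top6')['color'][120:320,180:380,::-1]
cv2.imwrite('pics/m6.png',cv2.resize(np.hstack([a,b]),(800,400),interpolation=cv2.INTER_CUBIC))
E
```

```text
(no output)
```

View pics/m6.png

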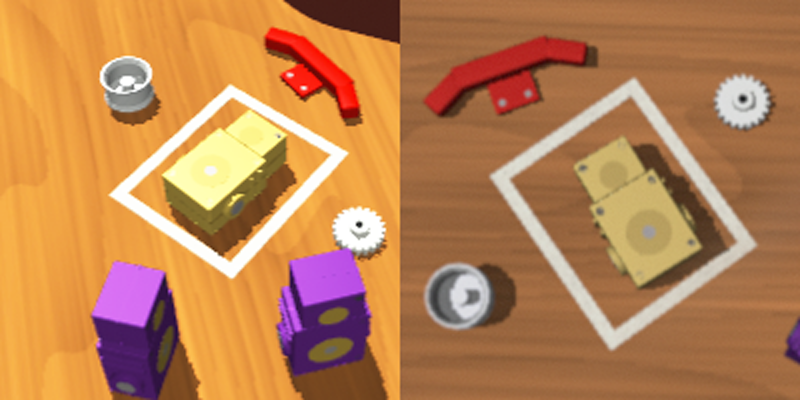

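```bash
python3 - <<'E'
from h import *
np.set_printoptions(precision=4,suppress=True)
t=load('top6');s=load('side6');c=np.array([.5134,.0527]);th=np.radians(36.9);R=np.array([[np.cos(th),-np.sin(th)],[np.sin(th),np.cos(th)]])
f=lambda x,y:R.T@(onz(t,180+(x-400+.5)/2-.5,120+(y+.5)/2-.5,.042)[:2]-c)
g=lambda x,y:R.T@(onz(s,180+(x+.5)/2-.5,130+(y+.5)/2-.5,.042)[:2]-c)
e=[f(641,287),f(702,245),f(573,166),f(623,137)]; print('top',e)
e2=[g(162,176),g(210,212),g(238,112),g(287,137)]; print('side',e2)
for q in(e,e2):
    b=(q[0]+q[1])/2;a=(q[2]+q[3])/2;print(b,a,np.linalg.norm(a-b),np.degrees(np.arctan2(*(a-b)[::-1])))
P,r=tri([(t,180+(702-400+.5)/2-.5,120+245.5/2-.5),(s,180+210.5/2-.5,130+212.5/2-.5)]);print('corner height',P,r)
t0=load('top0')
for n,(x0,y0,x1,y1) in dict(rim=(190,250,225,286),gear=(333,154,368,188),bumper=(190,134,276,180)).items():
    A=t0['color'][y0:y1,x0:x1];W=t['color'][y0-10:y1+10,x0-10:x1+10]
    m=cv2.matchTemplate(W,A,cv2.TM_CCOEFF_NORMED);print(n,cv2.minMaxLoc(m)[1],np.array(cv2.minMaxLoc(m)[3])-10)
E
```

```text
top [array([-0.0659,  0.0282]), array([-0.067 , -0.0325]), array([0.0487, 0.0162]), array([ 0.0449, -0.0319])]
side [array([-0.0651,  0.026 ]), array([-0.0692, -0.0357]), array([0.0394, 0.02  ]), array([ 0.0432, -0.0377])]
[-0.0664 -0.0022] [ 0.0468 -0.0078] 0.11340754059549438 -2.8590072479633637
[-0.0672 -0.0048] [ 0.0413 -0.0089] 0.10856195142759366 -2.126337957813059
corner height [ 0.48   -0.0138  0.0368] [array([ 0.0001, -0.0159]), array([-0.0139,  0.0044])]
rim 0.9993559122085571 [0 0]
gear 0.9995018839836121 [0 0]
bumper 0.9973968267440796 [0 0]
```

All checks are in bounds, so I'm handing the job in.

```bash
python3 -c "
from workcell import manip
print(manip.close_job())"
```

```text
the job is handed in; nothing more can be done
None
```

The yellow shell was tipped over with the shut fingertips, pushing slowly about 100 mm up its back face. It now lies flat on a broad face inside the tape. I then raised the arm clear and handed the job in, with the arm's last move ending at about 7.4 s.

- **Shell position:** in the frame's axes, the base end is at about (-0.066, -0.003) m and the upper end at about (0.045, -0.008) m. Its length is 2–3° off the frame's length. The 115 mm length measured 113 mm from the top view and 109 mm from the side view.
- **Height:** the one upper corner I triangulated was at 37 mm, against the 42 mm expected. Both are within pixel error, and the shell looks flat in both pictures.
- **Other parts:** the rim, gear and bumper show no shift between the before and after top pictures (0 pixels).
- **Forces:** the wrist force read at the end of each move stayed near the noise, at or below about 1.5 N. It was not read within a move.

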